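# Load a sample tube through the port of a carousel chamber

## Task

Turn the bar knob on top of the white sample chamber until its pointed end points straight at the port, so that the open bay of the carousel inside lies under the port. Then take the taller of the two tubes from the rack and pass it, foot first, through the port in the sloped front so that it slides down the chute and ends wholly inside with its foot in the open bay. Nothing, neither the tube nor the gripper, may bump the black port rim; leave the shorter tube in the rack.

Things in the scene. Friction and masses are not known exactly. Their poses are not given: they have to be found in the camera images.
- chamber: White sample chamber fixed to the bench, 200 mm wide, 165 high, local x from -152 (front, port side) to +100 mm (back). Origin: on the bench, on the carousel's vertical axis; z up. Clear flat top from x = -45 to +100; ahead of it a clear panel slopes down to -x at 22 deg to the horizontal and holds the port. A dark dot on the top, 40 mm to the port side of the axis, is the knob's index mark.
- port_rim: Black rectangular collar round the port in the sloped panel, at chamber (-94, 0, 145) mm. Origin: centre of the opening, in the panel's outer face. z: outward along the port's axis, 22 deg from vertical, leaning to the chamber's front; x: up the slope; y: along the chamber's y. Opening 70 mm (x) by 90 mm (y); collar 8 mm wide, from z = -5 to +7 mm.
- chute_end (a point): Lower end of the steel chute's floor behind the port, at port_rim (-18, 0, -65) mm; axes as port_rim. The floor is the plane x = -18 mm of port_rim, 72 mm wide, from z = -12 to -65 mm, with cheeks at y = +-34.5 mm from z = -51 inward. A tube let go above it, parallel to the port's axis and with its middle past z = -45 mm, settles on it and slides down into the bay.
- carousel (a joint): Angle of the carousel with its knob about the vertical axis, rad, positive anticlockwise from above; 0: open bay under the port, the knob's nose pointing to the index mark and port (chamber -x). Range -1.8 to 1.8; it stays where it is left (friction about 0.06 N m). Starts at 0.5 to 1.2.
- knob_grip (a point): Middle of the bar knob, on the carousel's axis, 190 mm above the bench: the height to grip it. Black bar 14 mm thick, 58 mm long, from 173 to 207 mm high, 8 mm clear of the chamber's top; x lies along the bar, its pointed nose (white line on top) at the -x end.
- bay (a point): Centre of the floor of the carousel's open bay, 52 mm from the axis on the side of the knob's nose, 15 mm above the bench; turns with the carousel. The bay is a sector of about 100 deg between radii 20 and 87 mm with walls 55 mm high; the rest of the drum is covered by a white plate. With the joint at 0 its floor lies 140 mm from the port's centre along the port's axis.
- rack: White block, fixed to the bench, 115 (local x) x 46 x 45 mm high, with two blind holes 60 mm apart along its x, 38 mm deep, 20.5 mm wide. Origin: centre of its underside.
- tall_center (a point): Middle of the taller screw-cap tube, 104 mm long, body 18 mm, cap 21 mm in diameter over the top 16 mm, about 30 g; stands in one of the rack's holes. z runs along the tube to the cap; the cap's top is 52 mm along +z.
- tall_foot (a point): Centre of the foot (lower end) of the taller tube, 52 mm below its middle.
- short_center (a point): Middle of the shorter tube, 80 mm long, otherwise alike, in the other hole of the rack; it stays there.

How it is judged:
On the way:
1. the carousel is turned so that its open bay lies under the port (within 0.18 rad), the tall tube still in the rack (value of joint carousel between -0.18 and 0.18 rad and horizontal distance between tall_center and rack below 0.08 m), for 0.3 s.
At the end, for the whole second after the job is handed in: The tall tube is at rest wholly inside the chamber (its middle at least 60 mm past the port's outer face), its foot in the open bay (less than 35 mm above the bench, within 65 mm of the bay's centre), the carousel still within 0.2 rad of its loading position (z of tall_center in the frame of port_rim below -0.06 m and horizontal distance between tall_foot and bay below 0.065 m and height (world z) of tall_foot below 0.035 m and value of joint carousel between -0.2 and 0.2 rad and linear speed of tall_tube below 0.03 m/s); the robot touches nothing.
It fails at once if anything bumps the port rim (more than 0.5 N) (contact force between port_rim and anything else above 0.5 N).
It fails at once if the shorter tube is taken out of the rack or knocked about (moved more than 25 mm) (distance of short_center from where it was at the start of the episode above 0.025 m).
It also fails if it takes over 54 s, if anything falls off the work surface, if the arm or the gripper's body presses on something with over 40 N, if the wrist force passes 120 N, or if a joint passes its speed limit or range.

## Robot

A 7-joint arm with a two-finger parallel gripper is mounted at the origin on a cart in front of the work surface, level with it; the furniture and walls round the work are solid. World frame = base frame: x ahead of the robot, y to its left, z up, the work surface at z = 0. Lengths are in m, angles in rad, forces in N, time in s.
With the tool pointing down it reaches from about 0.425 to 0.825 m from the base axis. Payload 3.6 kg.
Tool frame: the origin (TCP) lies at the very end of the fingers, on their centre line; the grasp point (between the pads) lies 19 mm behind it; z points along the fingers, y is the direction in which the jaws open and shut (so a half turn about z gives the same grasp; the last joint's range is limited). The gripper opens to 85 mm and grips with 20 to 120 N. Pads are 22 mm wide; open, the fingers measure 114 mm over their backs; the gripper's body (76 mm by 85 mm) begins 54 mm behind the grasp point. The pads swing forward as they close: fully open they stand 13 mm farther back than shut.
Start: joints at [-1.218, 0.615, -0.013, 1.423, 0.008, 1.103, -0.04], TCP at [0.241, 0.604, 0.231] pointing down, gripper open.
Joint ranges: [-3.12, 3.12], [-0.3, 2.06], [-1.34, 1.32], [0.26, 2.42], [-1.36, 4.5], [0.01, 1.98], [-2.84, 2.84]. Speed limits (rad/s): [2.79, 2.79, 3.14, 3.14, 3.14, 3.14, 3.14].

## Interface

Orientations are given as a unit quaternion [x, y, z, w].
In Python, from bench import bot gives the robot as it stands.
- The arm moves only by the tool apply_moves, never from a script. Its argument "increments" is a list of rows, each an object with "dp": the shift along the tool's x, y, z in mm, a list of three; "angular": the turn, a rotation vector about the tool's x, y, z in rad, a list of three; "jaw": the gripper's target within -1 to 1 (shut at 1, half-way at 0, fully open at -1). A call has 1 to 20 rows; each row is the pose to reach, as a shift and turn from the pose commanded when the call began, along the tool's axes at that moment; what a row does not reach only later rows make up. A row lasts 1/12 s, in which the tool goes at most 41.7 mm and 7.16 degrees, less where a joint would pass 70% of its speed; a pose out of reach is approached as far as the arm can. A call with a gripper value outside its range is refused whole. The fingers move at their own pace and stop on an object; "newtons" is the grip in N (left out, the last holds). Time passes only in rows, so rows that repeat a pose let the fingers close. It gives the time, the measured TCP pose, the force and the opening at its end, in the units of the state.
- bot.get_state(): the state, without advancing time (a new reading comes with each control period).
- bot.capture(name): name is "scene" or "top" or "wrist"; returns a dict with "color" (420x560x3 uint8, red, green, blue), "intrinsics" (3x3 intrinsics, pixels), "world_to_cam" (4x4, takes a point from world to camera coordinates); the wrist camera has in their place "T_tool_cam" (4x4, takes a point from camera to tool coordinates, whose origin is the TCP and whose axes are the flange's). Camera axes: x right, y up, looking along -z (the intrinsics and any distortion apply to the point x, -y, -z); pixel columns grow to the right and rows downward; lengths in m; the calibration is good to about 2 mm. A picture is of the moment at which its call begins: read the wrist's pose just before it. There is no depth.
- bot.hand_in(): hands the job in, once; it reports no verdict.
The state is a dict: "time_s": time; "joint_positions": joint angles; "joint_velocities": joint speeds; "tau": joint torques, N m; "tool_pos": TCP position; "tool_rot": TCP orientation; "force": force on the tool from outside, world axes, zero at the start; "wrist_torque": the same for the moment, N m; "grip_width": opening from 0.0 (shut) to 1.0 (fully open).
Only numpy, scipy, OpenCV 4.12 (cv2) and the standard library are available. Lean on these libraries where they do the work, as an engineer would, in place of code of your own. Each camera call takes 0.05 s, during which the arm holds its last target.

## Working session

There is one attempt and no reset: what is moved stays moved. The work goes in short steps, Python scripts to look and compute and a tool call to move; the robot and the scene stay as the last step left them, time stands still between calls to the robot, and variables do not carry over. Pictures are saved under pics/ and viewed, and the job is handed in when it is done.

Besides the shell and the picture viewer there is one more tool, called after "Emit:" by a JSON object that holds its "api" and its "payload". apply_moves: Moves the arm, as the interface text tells. Its arguments: {"type":"object","properties":{"increments":{"type":"array"},"newtons":{"type":"number"}},"required":["increments"]}

```bash
mkdir -p pics; ls; python3 - <<'E'
from bench import bot
import cv2,numpy as np
s=bot.get_state(); print(s)
for n in ["scene","top","wrist"]:
    c=bot.capture(n); cv2.imwrite(f"pics/{n}0.png",c["color"][:,:,::-1])
    np.savez(f"{n}0.npz",**c)
    print({k:np.round(v,4).tolist() for k,v in c.items() if k!="color"})
E
```

```text
pics
{'time_s': 0.0, 'joint_positions': array([-1.21749732,  0.61591805, -0.01266339,  1.4249606 ,  0.00810465,
        1.10339402, -0.04039499]), 'joint_velocities': array([-0.00095054,  0.00068916, -0.00013536,  0.00123473, -0.00137242,
        0.00065019,  0.00065911]), 'tau': array([ 6.34152257e-04, -4.69202471e+01,  2.59334184e-01, -1.71036190e+01,
        9.98661504e-03,  9.55710799e-03,  1.47828885e-06]), 'tool_pos': array([0.24065293, 0.60295681, 0.23011833]), 'tool_rot': array([ 1.88704812e-01,  9.82032975e-01, -1.29296665e-03, -2.40137439e-04]), 'force': array([ 0.76116107, -0.05786844,  0.34604681]), 'wrist_torque': array([-0.02071264, -0.05179729,  0.02093724]), 'grip_width': 1.0026298386599783}
{'intrinsics': [[450.6285, 0.0, 289.3249], [0.0, 450.6285, 211.3865], [0.0, 0.0, 1.0]], 'world_to_cam': [[-0.4938, -0.8695, -0.0129, 0.2031], [0.7471, -0.4318, 0.5054, -0.5277], [-0.4451, 0.2399, 0.8628, -0.6974], [0.0, 0.0, 0.0, 1.0]]}
{'intrinsics': [[440.0618, 0.0, 265.9221], [0.0, 440.0618, 210.3797], [0.0, 0.0, 1.0]], 'world_to_cam': [[-0.4333, -0.9012, -0.0031, 0.1581], [0.8386, -0.4044, 0.365, -0.5584], [-0.3302, 0.1555, 0.931, -0.7677], [0.0, 0.0, 0.0, 1.0]]}
{'intrinsics': [[302.4591, 0.0, 274.18], [0.0, 302.4591, 211.4188], [0.0, 0.0, 1.0]], 'T_tool_cam': [[-0.0, 0.9633, 0.2685, 0.068], [1.0, -0.0, 0.0002, -0.0005], [0.0002, 0.2685, -0.9633, -0.1422], [0.0, 0.0, 0.0, 1.0]]}
```

View pics/scene0.png

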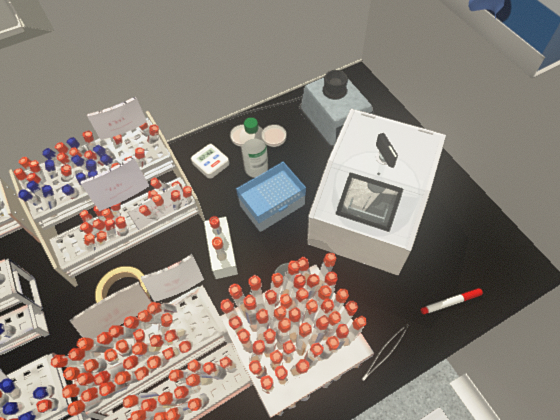

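View pics/top0.png

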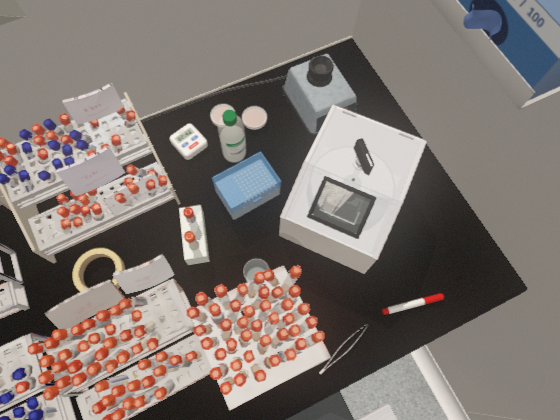

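View pics/wrist0.png

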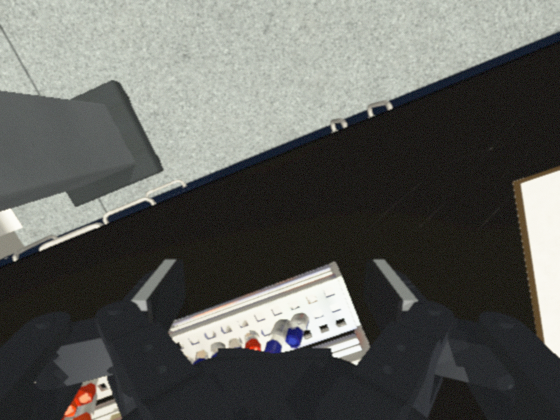

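The chamber is at the upper right: in the scene view the knob is near (387,150) and the rim near (369,201). The small white rack with two red caps is near (219,240). I'll zoom in on both.

```bash
python3 - <<'E'
import cv2,numpy as np
def crop(n,x0,y0,x1,y1,f):
    im=cv2.imread(f"pics/{n}0.png")[y0:y1,x0:x1]
    im=cv2.resize(im,None,fx=f,fy=f,interpolation=cv2.INTER_CUBIC); 
    for x in range((x0+19)//20*20,x1,20): cv2.putText(im,str(x),((x-x0)*f,8),0,.3,(0,255,255),1); cv2.line(im,((x-x0)*f,10),((x-x0)*f,14),(0,255,255),1)
    for y in range((y0+19)//20*20,y1,20): cv2.putText(im,str(y),(0,(y-y0)*f+4),0,.3,(0,255,255),1); cv2.line(im,(20,(y-y0)*f),(25,(y-y0)*f),(0,255,255),1)
    return im
cv2.imwrite("pics/sc_ch.png",crop("scene",300,100,450,275,3))
cv2.imwrite("pics/tp_ch.png",crop("top",275,100,430,270,3))
a=crop("scene",190,200,250,285,6);b=crop("top",165,195,225,280,6)
cv2.imwrite("pics/racks.png",np.hstack([a,b]))
E
```

```text
(no output)
```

View pics/sc_ch.png

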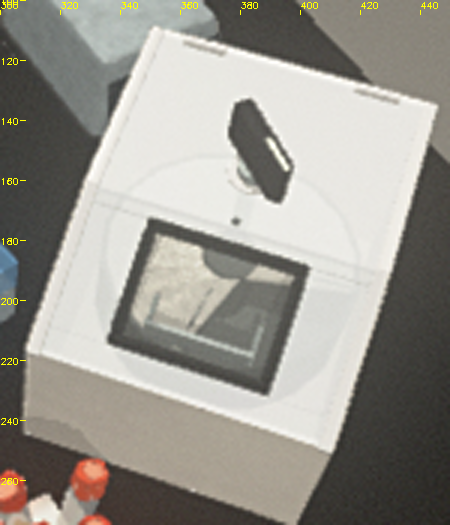

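View pics/tp_ch.png

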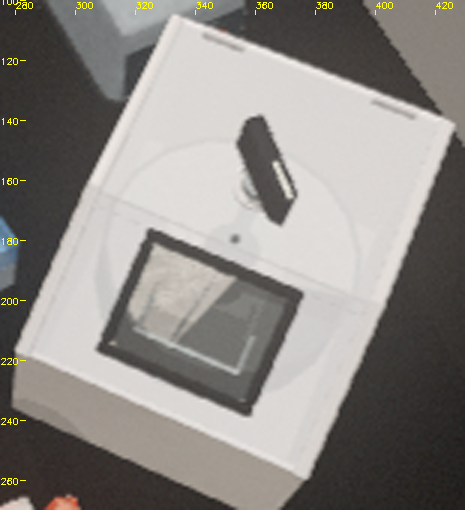

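View pics/racks.png

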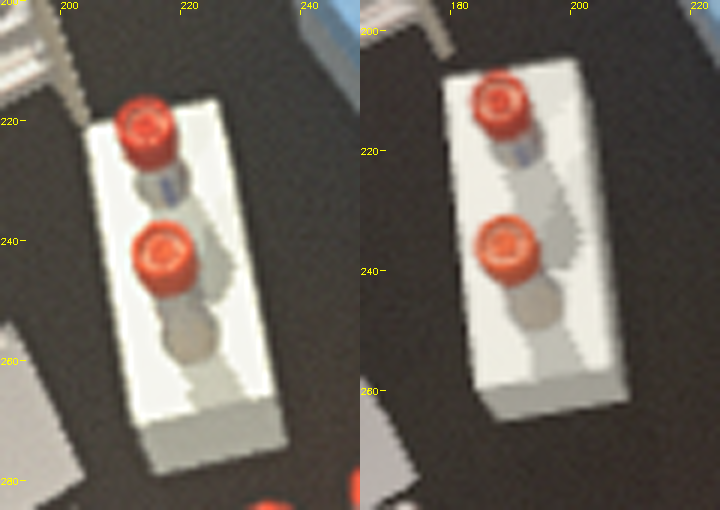

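```bash
cat > h.py <<'E'
import numpy as np,cv2
from scipy.optimize import least_squares
from scipy.spatial.transform import Rotation as R
C={n:np.load(f"{n}0.npz") for n in["scene","top"]}
F=np.diag([1,-1,-1.])
def proj(n,P):
    c=C[n];P=np.atleast_2d(P);q=(P@c["world_to_cam"][:3,:3].T+c["world_to_cam"][:3,3])@F
    q=q/q[:,2:];return (q@c["intrinsics"].T)[:,:2]
def ray(n,uv):
    c=C[n];W=c["world_to_cam"];d=F@np.linalg.inv(c["intrinsics"])@np.array([uv[0],uv[1],1.])
    return -W[:3,:3].T@W[:3,3],W[:3,:3].T@d
def plane(n,uv,z):
    o,d=ray(n,uv);return o+d*(z-o[2])/d[2]
def tri(a,b):
    A=np.zeros((3,3));r=np.zeros(3);L=[]
    for n,uv in(("scene",a),("top",b)):
        o,d=ray(n,uv);d/=np.linalg.norm(d);M=np.eye(3)-np.outer(d,d);A+=M;r+=M@o;L.append((M,o))
    x=np.linalg.solve(A,r);return x,[np.linalg.norm(M@(x-o)) for M,o in L]
E
python3 - <<'E'
from h import *
s22,c22=np.sin(np.radians(22)),np.cos(np.radians(22))
def pr(x,y,z): # port->chamber
    return np.array([-94,0,145.])+x*np.array([c22,0,s22])+y*np.array([0,1,0])+z*np.array([-s22,0,c22])
M=np.array([[-40,0,165],pr(43,53,7),pr(43,-53,7),pr(-43,-53,7),pr(-43,53,7),[100,100,165],[100,-100,165],[-152,100,121.6],[-152,-100,121.6]])/1e3
U={"scene":[(378.7,173.7),(350.3,173),(402.7,188.7),(389,231.3),(336.3,214),(351.7,109.3),(445.7,135.3),(309,216),(410,250.7)],
"top":[(353.3,179.7),(325.7,176.3),(376,198),(358.3,238.7),(307.7,216.7),(333,104.7),(427,141.3),(279.3,216.7),(378,260)]}
def f(p,names=("scene","top")):
    Rz=R.from_euler("z",p[2]).as_matrix();W=M@Rz.T+[p[0],p[1],0 if len(p)<4 else p[3]]
    return np.concatenate([(proj(n,W)-np.array(U[n])).ravel() for n in names])
p0=plane("scene",U["scene"][0],.165); b=plane("scene",(398,122),.165)
y0=np.arctan2(*(b-p0)[[1,0]])
for nm in(("scene","top"),("scene",),("top",)):
    r=least_squares(f,[p0[0],p0[1],y0],args=(nm,),loss="soft_l1");print(nm,r.x,np.round(f(r.x,nm).reshape(-1,9,2),1).tolist() if len(nm)==2 else r.cost)
# rack tubes, caps centre
print("near",tri((217,241),(189.3,236)),"far",tri((214,221),(188,211.5)))
for n,cs in(("scene",[(207.3,271),(236,266),(226.5,216.5),(204.5,221)]),("top",[(184,260),(206,257),(201,205),(179,208)])):
    print(n,[plane(n,u,.045)[:2].round(4).tolist() for u in cs])
for n in C: print(n,(ray(n,(280,210))[0]).round(3))
E
```

```text
('scene', 'top') [ 0.55979075 -0.29835854 -0.89432529] [[[-0.4, 0.6], [-1.2, -1.0], [0.9, 0.1], [0.1, 1.1], [-2.0, 0.3], [-1.2, -0.5], [0.3, 0.2], [-1.1, 0.7], [0.6, 0.5]], [[0.7, -0.2], [-0.8, -1.0], [1.7, -0.5], [0.4, 1.1], [-1.1, 0.2], [0.3, -0.6], [0.9, -0.3], [1.2, -0.3], [-0.1, -0.4]]]
('scene',) [ 0.55990932 -0.29958006 -0.89687962] 4.23496232836228
('top',) [ 0.55969198 -0.29735591 -0.89296346] 3.7804057062871275
near (array([0.58001738, 0.05644884, 0.12676807]), [np.float64(0.00041328079253287247), np.float64(0.00041328079253292663)]) far (array([0.64317502, 0.0400361 , 0.08990515]), [np.float64(0.0006370594802840483), np.float64(0.0006370594802839506)])
scene [[0.5726, 0.0942], [0.5538, 0.0402], [0.6658, 0.0076], [0.6791, 0.0525]]
top [[0.5678, 0.0881], [0.5541, 0.0451], [0.6649, 0.0101], [0.6789, 0.0551]]
scene [0.184 0.116 0.871]
top [0.283 0.036 0.919]
```

The nearer tube's cap sits higher, so it is the tall one. The chamber fit agrees to about 1 px in both views. Next: the knob angle and the tube axis.

```bash
cat >> h.py <<'E'
CH=np.array([0.5598,-0.2984,0]);YAW=-0.8943
def yawR(deg): # tool down with tool y at angle deg in world
    a=np.radians(deg);y=np.array([np.cos(a),np.sin(a),0]);z=np.array([0,0,-1.]);return np.column_stack([np.cross(y,z),y,z])
def goto(p,Rt):
    from bench import bot
    s=bot.get_state();R0=R.from_quat(s["tool_rot"]).as_matrix()
    dp=R0.T@(np.array(p)-s["tool_pos"])*1e3;w=R.from_matrix(R0.T@Rt).as_rotvec()
    print("t",round(s["time_s"],2),"dp",dp.round(1).tolist(),"ang",w.round(4).tolist());return dp,w
E
python3 - <<'E'
from h import *
for n,a,b in(("scene",(389.3,146),(397,156.7)),("top",(366.7,154),(372.7,165.7))):
    A,B=plane(n,a,.207),plane(n,b,.207); c=(A+B)/2-[*CH[:2],.207]
    for v in(B-A,c,A-[*CH[:2],.207],B-[*CH[:2],.207]): 
        t=np.arctan2(v[1],v[0])-(YAW+np.pi); print(n,(v*1e3).round(1),"theta",round((t+np.pi)%(2*np.pi)-np.pi,3))
print("near cap top",plane("scene",(217,240.5),.111),plane("top",(189.5,235.5),.111),"far",plane("scene",(214,220.5),.087),plane("top",(188,211.5),.087))
goto([0.5,0.2,0.33],yawR(75))
goto([0.5598,-.2984,0.33],yawR(79))
E
```

```text
scene [-27.3   2.5   0. ] theta 0.803
scene [-17.3   0.5  -0. ] theta 0.867
scene [-3.7 -0.8 -0. ] theta 1.105
scene [-30.9   1.7  -0. ] theta 0.839
top [-25.4   2.4   0. ] theta 0.8
top [-17.    2.7   0. ] theta 0.735
top [-4.3  1.5 -0. ] theta 0.552
top [-29.7   3.9   0. ] theta 0.763
near cap top [0.58908255 0.05440777 0.111     ] [0.58696524 0.0564679  0.111     ] far [0.64548653 0.03877397 0.087     ] [0.64485143 0.04056451 0.087     ]
t 0.15 dp [-390.3, -278.5, -99.1] ang [-0.002, -0.0001, -0.1179]
t 0.15 dp [-630.5, -719.3, -98.2] ang [-0.002, -0.0002, -0.1877]
```

Emit:
{"api": "apply_moves", "payload": {"increments": [{"dp": [-40, -30, -99], "angular": [0, 0, 0], "jaw": -1}, {"dp": [-40, -30, -99], "angular": [0, 0, 0], "jaw": -1}, {"dp": [-390, -278, -99], "angular": [-0.002, 0, -0.118], "jaw": -1}, {"dp": [-390, -278, -99], "angular": [-0.002, 0, -0.118], "jaw": -1}, {"dp": [-390, -278, -99], "angular": [-0.002, 0, -0.118], "jaw": -1}, {"dp": [-390, -278, -99], "angular": [-0.002, 0, -0.118], "jaw": -1}, {"dp": [-390, -278, -99], "angular": [-0.002, 0, -0.118], "jaw": -1}, {"dp": [-390, -278, -99], "angular": [-0.002, 0, -0.118], "jaw": -1}, {"dp": [-390, -278, -99], "angular": [-0.002, 0, -0.118], "jaw": -1}, {"dp": [-390, -278, -99], "angular": [-0.002, 0, -0.118], "jaw": -1}, {"dp": [-390, -278, -99], "angular": [-0.002, 0, -0.118], "jaw": -1}, {"dp": [-390, -278, -99], "angular": [-0.002, 0, -0.118], "jaw": -1}, {"dp": [-390, -278, -99], "angular": [-0.002, 0, -0.118], "jaw": -1}]}}

```text
time_s: 1.23
tool_pos: [0.5024, 0.1952, 0.3305]
tool_rot: [0.134, 0.991, -0.0, 0.001]
force: [-0.3, -0.6, 0.0]
grip_width: 1.0
```

```bash
python3 - <<'E'
from h import *
from bench import bot
print(bot.get_state()["joint_positions"].round(2),bot.get_state()["tool_pos"])
goto([0.5598,-.2984,0.32],yawR(84.6))
E
```

```text
[-0.46  0.36  0.07  1.59 -0.02  1.2   0.92] [0.5024388  0.19522344 0.33047787]
t 1.23 dp [-186.2, -460.7, 11.2] ang [-0.0007, 0.0022, -0.1741]
```

Emit:
{"api": "apply_moves", "payload": {"increments": [{"dp": [-186, -461, 11], "angular": [0, 0.002, -0.174], "jaw": -1}, {"dp": [-186, -461, 11], "angular": [0, 0.002, -0.174], "jaw": -1}, {"dp": [-186, -461, 11], "angular": [0, 0.002, -0.174], "jaw": -1}, {"dp": [-186, -461, 11], "angular": [0, 0.002, -0.174], "jaw": -1}, {"dp": [-186, -461, 11], "angular": [0, 0.002, -0.174], "jaw": -1}, {"dp": [-186, -461, 11], "angular": [0, 0.002, -0.174], "jaw": -1}, {"dp": [-186, -461, 11], "angular": [0, 0.002, -0.174], "jaw": -1}, {"dp": [-186, -461, 11], "angular": [0, 0.002, -0.174], "jaw": -1}, {"dp": [-186, -461, 11], "angular": [0, 0.002, -0.174], "jaw": -1}, {"dp": [-186, -461, 11], "angular": [0, 0.002, -0.174], "jaw": -1}, {"dp": [-186, -461, 11], "angular": [0, 0.002, -0.174], "jaw": -1}, {"dp": [-186, -461, 11], "angular": [0, 0.002, -0.174], "jaw": -1}, {"dp": [-186, -461, 11], "angular": [0, 0.002, -0.174], "jaw": -1}, {"dp": [-186, -461, 11], "angular": [0, 0.002, -0.174], "jaw": -1}]}}

```text
time_s: 2.4
tool_pos: [0.559, -0.296, 0.3171]
tool_rot: [0.047, 0.999, 0.001, -0.002]
force: [0.3, 0.5, -0.1]
grip_width: 0.995
```

```bash
cat >> h.py <<'E'
def wcap(name):
    from bench import bot
    s=bot.get_state();c=bot.capture("wrist");cv2.imwrite(f"pics/{name}.png",c["color"][:,:,::-1])
    np.savez(f"{name}.npz",pos=s["tool_pos"],rot=s["tool_rot"],**c)
def wray(name,uv):
    c=np.load(f"{name}.npz");T=c["T_tool_cam"];Rt=R.from_quat(c["rot"]).as_matrix()
    d=F@np.linalg.inv(c["intrinsics"])@np.array([uv[0],uv[1],1.])
    return c["pos"]+Rt@T[:3,3],Rt@T[:3,:3]@d
def wplane(name,uv,z):
    o,d=wray(name,uv);return o+d*(z-o[2])/d[2]
def wproj(name,P):
    c=np.load(f"{name}.npz");T=c["T_tool_cam"];Rt=R.from_quat(c["rot"]).as_matrix()
    q=(np.atleast_2d(P)-c["pos"])@Rt;q=(q-T[:3,3])@T[:3,:3]@F;q/=q[:,2:];return (q@c["intrinsics"].T)[:,:2]
E
python3 - <<'E'
from h import *
from bench import bot
print(bot.get_state()["tool_pos"],bot.get_state()["joint_positions"].round(2))
wcap("w1")
E
```

```text
[ 0.55898315 -0.29602449  0.31705191] [ 0.35  0.53  0.17  1.34 -0.09  1.28  2.01]
```

View pics/w1.png

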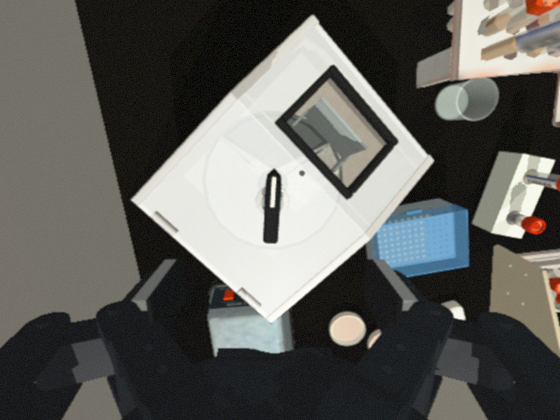

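The wrist view shows the knob with its nose at (274,171) and tail at (270,242), the index dot at (302,173), and the rim corners at (334,67), (397,139), (347,196) and (276,120). I'll refine the chamber pose with these.

```bash
python3 - <<'E'
from h import *
s22,c22=np.sin(np.radians(22)),np.cos(np.radians(22))
def pr(x,y,z): return np.array([-94,0,145.])+x*np.array([c22,0,s22])+y*np.array([0,1,0])+z*np.array([-s22,0,c22])
# order: dot, rim(+x,+y),(+x,-y),(-x,-y),(-x,+y), back +y, back -y, front +y, front -y
M=np.array([[-40,0,165],pr(43,53,7),pr(43,-53,7),pr(-43,-53,7),pr(-43,53,7),[100,100,165],[100,-100,165],[-152,100,121.6],[-152,-100,121.6]])/1e3
U=np.array([(302.5,173),(347,196.5),(276,120),(334,66.5),(397.5,139),(268,320),(133,200),(433,159),(315,17)])
def W(p): return M@R.from_euler("z",p[2]).as_matrix().T+[p[0],p[1],0]
f=lambda p:(wproj("w1",W(p))-U).ravel()
r=least_squares(f,[*CH[:2],YAW],loss="soft_l1");print(r.x,f(r.x).reshape(-1,2).round(1).tolist())
A,B=wplane("w1",(274,171),.207),wplane("w1",(270,242),.207);v=A-B;print("len",np.linalg.norm(v),"mid",(A+B)/2)
A2,B2=wplane("w1",(274,178),.207),wplane("w1",(272,210),.207)
for v in(A-B,A2-B2):
  print("theta",(np.arctan2(v[1],v[0])-(r.x[2]+np.pi)+np.pi)%(2*np.pi)-np.pi, np.degrees(np.arctan2(v[1],v[0]))%180)
for P in [(534,225)]: print("tallcap",wplane("w1",P,.111))
im=cv2.imread("pics/w1.png");cv2.imwrite("pics/w1z.png",cv2.resize(im[60:255,120:440],None,fx=2.5,fy=2.5,interpolation=cv2.INTER_CUBIC))
E
```

```text
[ 0.56097293 -0.29864257 -0.89045734] [[-1.1, -0.1], [3.5, 3.1], [-0.2, -0.3], [-0.1, -5.4], [3.5, 1.6], [3.0, 3.4], [-2.6, -0.6], [0.3, 2.2], [-3.6, -2.4]]
len 0.06332751980888275 mid [ 0.55706415 -0.29823404  0.207     ]
theta 0.7398660586084973 171.37175535642203
theta 0.7341084338612145 171.04186775838266
tallcap [0.63354998 0.01274862 0.111     ]
```

View pics/w1z.png

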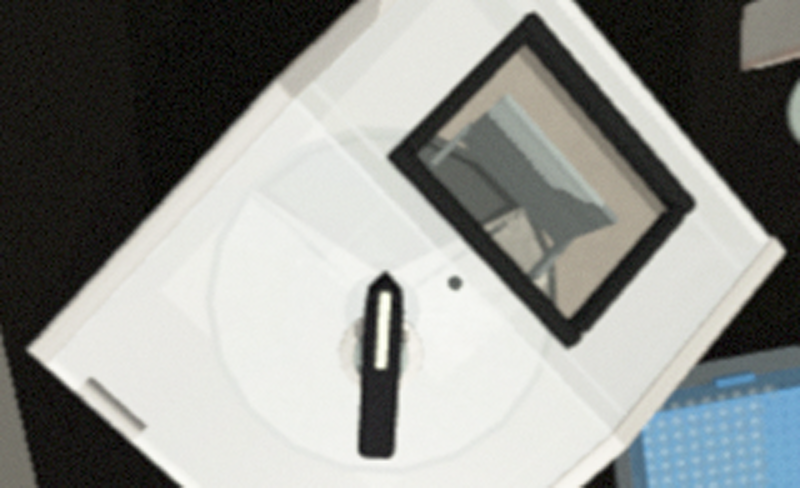

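```bash
python3 - <<'E'
from h import *
goto([0.560,-.2985,0.176],yawR(82.5))
E
```

```text
t 2.45 dp [-0.9, -6.0, 141.4] ang [0.0032, -0.0032, 0.0414]
```

Emit:
{"api": "apply_moves", "payload": {"increments": [{"dp": [-1, -4, 30], "angular": [0.003, -0.003, 0.041], "jaw": -1}, {"dp": [-1, -4, 70], "angular": [0.003, -0.003, 0.041], "jaw": -1}, {"dp": [-1, -4, 90], "angular": [0.003, -0.003, 0.041], "jaw": -1}, {"dp": [-1, -4, 90], "angular": [0.003, -0.003, 0.041], "jaw": -1}, {"dp": [-1, -4, 90], "angular": [0.003, -0.003, 0.041], "jaw": -1}, {"dp": [-1, -4, 90], "angular": [0.003, -0.003, 0.041], "jaw": -1}, {"dp": [-1, -4, 90], "angular": [0.003, -0.003, 0.041], "jaw": -1}]}}

```text
time_s: 3.03
tool_pos: [0.5626, -0.2964, 0.2311]
tool_rot: [0.064, 0.998, -0.001, 0.003]
force: [-1.0, -0.7, 0.1]
grip_width: 1.001
```

```bash
python3 - <<'E'
from h import *
from bench import bot
print(bot.get_state()["tool_pos"],bot.get_state()["joint_velocities"].round(3))
goto([0.560,-.2985,0.176],yawR(82.5))
wcap("w2")
goto([0.560,-.2985,0.176],yawR(82.5))
E
```

```text
[ 0.56256951 -0.29639326  0.23109219] [ 0.005  0.002  0.003  0.002 -0.    -0.004  0.001]
t 3.03 dp [2.6, -2.3, 55.1] ang [-0.0023, 0.0063, 0.0033]
t 3.08 dp [2.4, -2.1, 54.9] ang [-0.0023, 0.0059, 0.0029]
```

View pics/w2.png

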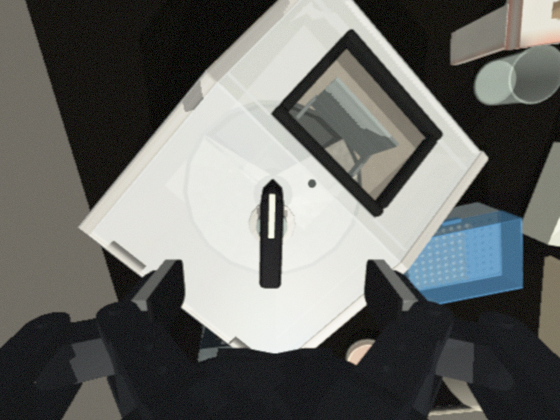

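```bash
python3 - <<'E'
from h import *
A,B=wplane("w2",(272.5,180),.207),wplane("w2",(270,287.5),.207);v=A-B
print(np.linalg.norm(v),(A+B)/2,np.degrees(np.arctan2(v[1],v[0])), wplane("w2",(312,183.5),.165))
s22,c22=np.sin(np.radians(22)),np.cos(np.radians(22))
def pr(x,y,z): return np.array([-94,0,145.])+x*np.array([c22,0,s22])+y*np.array([0,1,0])+z*np.array([-s22,0,c22])
M=np.array([[-40,0,165],pr(43,53,7),pr(43,-53,7),pr(-43,-53,7),pr(-43,53,7)])/1e3
U=np.array([(312,183.5),(377.5,215.5),(273,113.5),(351,31),(441,134)])
def W(p): return M@R.from_euler("z",p[2]).as_matrix().T+[p[0],p[1],p[3]]
for use in (3,4):
  f=lambda p:(wproj("w2",W([*p[:3],p[3] if use==4 else 0]))-U).ravel()
  r=least_squares(f,[*CH[:2],YAW,0][:use]);print(r.x,f(r.x).reshape(-1,2).round(1).tolist())
E
```

```text
0.06671349436884946 [ 0.55587416 -0.29795966  0.207     ] 171.2807960525714 [ 0.53613986 -0.26721284  0.165     ]
[ 0.56275636 -0.29990119 -0.8864983 ] [[-2.2, 2.2], [1.9, 4.6], [-2.1, -1.3], [-0.8, -4.5], [3.8, 0.8]]
[ 0.56319165 -0.29766321 -0.88505791 -0.00975228] [[-0.7, -0.3], [0.6, 0.7], [1.3, -0.5], [-1.2, -0.2], [-0.1, 0.3]]
```

Emit:
{"api": "apply_moves", "payload": {"increments": [{"dp": [2, -2, 25], "angular": [-0.002, 0.006, 0.003], "jaw": -1}, {"dp": [2, -2, 54], "angular": [-0.002, 0.006, 0.003], "jaw": -1}, {"dp": [2, -2, 54], "angular": [-0.002, 0.006, 0.003], "jaw": -1}, {"dp": [2, -2, 54], "angular": [-0.002, 0.006, 0.003], "jaw": -1}, {"dp": [2, -2, 54], "angular": [-0.002, 0.006, 0.003], "jaw": 1}, {"dp": [2, -2, 54], "angular": [-0.002, 0.006, 0.003], "jaw": 1}, {"dp": [2, -2, 54], "angular": [-0.002, 0.006, 0.003], "jaw": 1}, {"dp": [2, -2, 54], "angular": [-0.002, 0.006, 0.003], "jaw": 1}, {"dp": [2, -2, 54], "angular": [-0.002, 0.006, 0.003], "jaw": 1}, {"dp": [2, -2, 54], "angular": [-0.002, 0.006, 0.003], "jaw": 1}, {"dp": [2, -2, 54], "angular": [-0.002, 0.006, 0.003], "jaw": 1}, {"dp": [2, -2, 54], "angular": [-0.002, 0.006, 0.003], "jaw": 1}], "newtons": 30}}

```text
time_s: 4.08
tool_pos: [0.5591, -0.2981, 0.175]
tool_rot: [0.066, 0.998, 0.001, -0.002]
force: [-1.2, 1.6, 3.4]
grip_width: 0.159
```

```bash
python3 - <<'E'
from h import *
from bench import bot
s=bot.get_state();print(s["grip_width"],s["force"],s["tool_pos"])
goto([0.5605,-.2985,0.176],yawR(39.0))
E
```

```text
0.15915057837008792 [-1.16863481  1.61198363  3.35578542] [ 0.55911663 -0.29810777  0.17501486]
t 4.08 dp [-1.4, -0.2, -1.0] ang [-0.0004, -0.004, 0.7584]
```

Emit:
{"api": "apply_moves", "payload": {"increments": [{"dp": [0, 0, -1], "angular": [0, 0, 0.09], "jaw": 1}, {"dp": [0, 0, -1], "angular": [0, 0, 0.18], "jaw": 1}, {"dp": [0, 0, -1], "angular": [0, 0, 0.27], "jaw": 1}, {"dp": [0, 0, -1], "angular": [0, 0, 0.36], "jaw": 1}, {"dp": [0, 0, -1], "angular": [0, 0, 0.45], "jaw": 1}, {"dp": [0, 0, -1], "angular": [0, 0, 0.54], "jaw": 1}, {"dp": [0, 0, -1], "angular": [0, 0, 0.63], "jaw": 1}, {"dp": [0, 0, -1], "angular": [0, 0, 0.7], "jaw": 1}, {"dp": [0, 0, -1], "angular": [0, 0, 0.758], "jaw": 1}, {"dp": [0, 0, -1], "angular": [0, 0, 0.758], "jaw": 1}, {"dp": [0, 0, -1], "angular": [0, 0, 0.758], "jaw": 1}, {"dp": [0, 0, -1], "angular": [0, 0, 0.758], "jaw": 1}, {"dp": [0, 0, -1], "angular": [0, 0, 0.758], "jaw": 1}]}}

```text
time_s: 5.17
tool_pos: [0.5599, -0.2966, 0.1751]
tool_rot: [0.429, 0.903, 0.001, -0.002]
force: [2.4, 3.5, -1.9]
grip_width: 0.16
```

```bash
python3 - <<'E'
from h import *
from bench import bot
s=bot.get_state();print(s["grip_width"],s["force"],s["wrist_torque"],s["tool_pos"])
goto([0.5605,-.2985,0.176],yawR(39.0))
E
```

```text
0.16034222427129116 [ 2.38709275  3.49050393 -1.93217342] [ 0.76550123 -0.76216873 -0.01734555] [ 0.55988791 -0.29661006  0.17507735]
t 5.17 dp [-1.8, -0.7, -0.9] ang [0.0, -0.0049, 0.0025]
```

Turned as planned. Now open, rise 120 mm and look.

Emit:
{"api": "apply_moves", "payload": {"increments": [{"dp": [0, 0, -1], "angular": [0, 0, 0], "jaw": -1}, {"dp": [0, 0, -1], "angular": [0, 0, 0], "jaw": -1}, {"dp": [0, 0, -1], "angular": [0, 0, 0], "jaw": -1}, {"dp": [0, 0, -1], "angular": [0, 0, 0], "jaw": -1}, {"dp": [0, 0, -1], "angular": [0, 0, 0], "jaw": -1}, {"dp": [0, 0, -20], "angular": [0, 0, 0], "jaw": -1}, {"dp": [0, 0, -60], "angular": [0, 0, 0], "jaw": -1}, {"dp": [0, 0, -100], "angular": [0, 0, 0], "jaw": -1}, {"dp": [0, 0, -120], "angular": [0, 0, 0], "jaw": -1}, {"dp": [0, 0, -120], "angular": [0, 0, 0], "jaw": -1}, {"dp": [0, 0, -120], "angular": [0, 0, 0], "jaw": -1}, {"dp": [0, 0, -120], "angular": [0, 0, 0], "jaw": -1}, {"dp": [0, 0, -120], "angular": [0, 0, 0], "jaw": -1}]}}

```text
time_s: 6.25
tool_pos: [0.5586, -0.2978, 0.2935]
tool_rot: [0.43, 0.903, -0.0, -0.004]
force: [-1.0, 0.4, -0.5]
grip_width: 0.997
```

```bash
python3 - <<'E'
from h import *
from bench import bot
s=bot.get_state();print(s["grip_width"],s["tool_pos"])
wcap("w3")
E
```

```text
0.997008087620789 [ 0.55856114 -0.29777519  0.29353949]
```

View pics/w3.png

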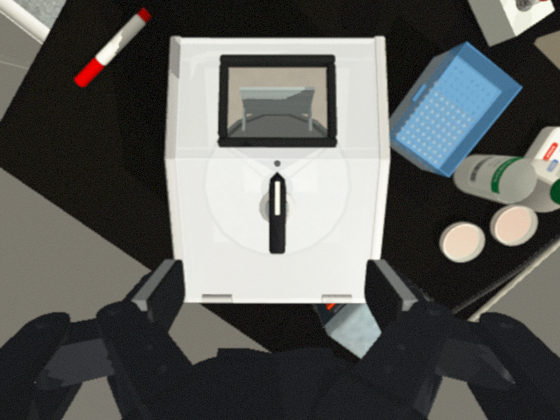

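The nose at (277,172) points straight at the dot (277,162) and the port, with the open bay visible below it. Next, the tall tube.

```bash
python3 - <<'E'
from h import *
goto([0.588,0.0554,0.25],yawR(74.6))
E
```

```text
t 6.3 dp [255.6, 245.3, 44.5] ang [-0.0014, -0.0085, -0.621]
```

Emit:
{"api": "apply_moves", "payload": {"increments": [{"dp": [255, 245, 0], "angular": [-0.001, -0.008, -0.62], "jaw": -1}, {"dp": [255, 245, 0], "angular": [-0.001, -0.008, -0.62], "jaw": -1}, {"dp": [255, 245, 0], "angular": [-0.001, -0.008, -0.62], "jaw": -1}, {"dp": [255, 245, 0], "angular": [-0.001, -0.008, -0.62], "jaw": -1}, {"dp": [255, 245, 0], "angular": [-0.001, -0.008, -0.62], "jaw": -1}, {"dp": [255, 245, 0], "angular": [-0.001, -0.008, -0.62], "jaw": -1}, {"dp": [255, 245, 0], "angular": [-0.001, -0.008, -0.62], "jaw": -1}, {"dp": [255, 245, 0], "angular": [-0.001, -0.008, -0.62], "jaw": -1}, {"dp": [255, 245, 45], "angular": [-0.001, -0.008, -0.62], "jaw": -1}, {"dp": [255, 245, 45], "angular": [-0.001, -0.008, -0.62], "jaw": -1}, {"dp": [255, 245, 45], "angular": [-0.001, -0.008, -0.62], "jaw": -1}, {"dp": [255, 245, 45], "angular": [-0.001, -0.008, -0.62], "jaw": -1}, {"dp": [255, 245, 45], "angular": [-0.001, -0.008, -0.62], "jaw": -1}]}}

```text
time_s: 7.38
tool_pos: [0.5898, 0.0511, 0.2519]
tool_rot: [0.137, 0.991, -0.002, 0.003]
force: [-1.1, 0.1, 1.2]
grip_width: 0.998
```

```bash
python3 - <<'E'
from h import *
from bench import bot
s=bot.get_state();print(s["tool_pos"],s["joint_positions"].round(2))
wcap("w4")
goto([0.588,0.0554,0.25],yawR(74.6))
print(wproj("w4",[[.588,.0554,.111],[.645,.0397,.087]]))
E
```

```text
[0.58980455 0.05109075 0.25191708] [-0.26  0.51  0.21  1.58 -0.11  1.06  1.28]
t 7.43 dp [3.0, 3.5, 2.3] ang [-0.0016, 0.0062, -0.0052]
[[278.95169934 196.83501622]
 [278.71118323 244.78101982]]
```

View pics/w4.png

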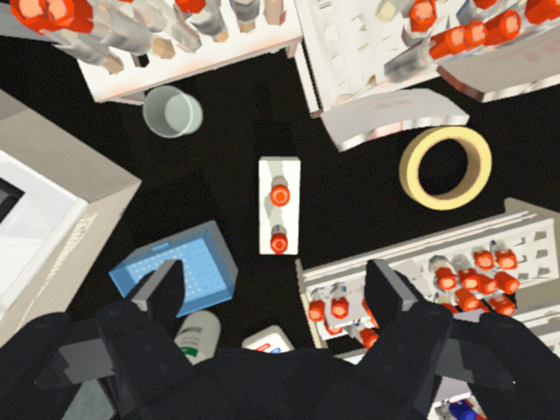

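```bash
python3 - <<'E'
from h import *
p=wplane("w4",(280,195),.111);print(p)
goto([(p[0]+.588)/2,(p[1]+.0554)/2,0.083],yawR(74.6))
E
```

```text
[0.58653481 0.05684555 0.111     ]
t 7.43 dp [5.0, 4.3, 169.3] ang [-0.0016, 0.0062, -0.0052]
```

Emit:
{"api": "apply_moves", "payload": {"increments": [{"dp": [5, 4, 20], "angular": [-0.001, 0.006, -0.005], "jaw": -1}, {"dp": [5, 4, 60], "angular": [-0.001, 0.006, -0.005], "jaw": -1}, {"dp": [5, 4, 90], "angular": [-0.001, 0.006, -0.005], "jaw": -1}, {"dp": [5, 4, 110], "angular": [-0.001, 0.006, -0.005], "jaw": -1}, {"dp": [5, 4, 110], "angular": [-0.001, 0.006, -0.005], "jaw": -1}, {"dp": [5, 4, 110], "angular": [-0.001, 0.006, -0.005], "jaw": -1}, {"dp": [5, 4, 110], "angular": [-0.001, 0.006, -0.005], "jaw": -1}]}}

```text
time_s: 8.02
tool_pos: [0.5874, 0.058, 0.1431]
tool_rot: [0.133, 0.991, 0.0, 0.001]
force: [-0.2, 0.3, 0.5]
grip_width: 1.002
```

```bash
python3 - <<'E'
from h import *
from bench import bot
s=bot.get_state();print(s["tool_pos"])
goto([.5873,.056,0.083],yawR(74.6))
wcap("w5")
E
```

```text
[0.58738381 0.0580348  0.14310177]
t 8.02 dp [-0.4, -2.1, 60.1] ang [0.0011, 0.0015, 0.0024]
```

View pics/w5.png

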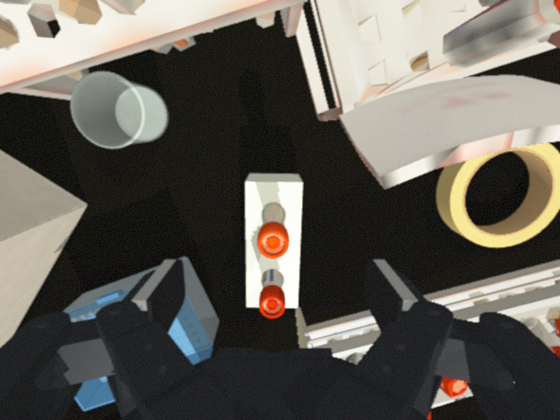

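```bash
python3 - <<'E'
from h import *
p=wplane("w5",(273,240.5),.111);print(p)
goto([p[0],p[1],0.083],yawR(74.6));goto([.5873,.056,0.083],yawR(74.6))
E
```

```text
[0.58618534 0.05703281 0.111     ]
t 8.07 dp [1.0, -1.7, 60.4] ang [0.0015, 0.002, 0.0028]
t 8.07 dp [-0.3, -2.4, 60.4] ang [0.0015, 0.002, 0.0028]
```

Emit:
{"api": "apply_moves", "payload": {"increments": [{"dp": [0.5, -2, 30], "angular": [0.001, 0.002, 0.003], "jaw": -1}, {"dp": [0.5, -2, 60], "angular": [0.001, 0.002, 0.003], "jaw": -1}, {"dp": [0.5, -2, 60], "angular": [0.001, 0.002, 0.003], "jaw": -1}, {"dp": [0.5, -2, 60], "angular": [0.001, 0.002, 0.003], "jaw": -1}, {"dp": [0.5, -2, 60], "angular": [0.001, 0.002, 0.003], "jaw": -1}, {"dp": [0.5, -2, 60], "angular": [0.001, 0.002, 0.003], "jaw": 1}, {"dp": [0.5, -2, 60], "angular": [0.001, 0.002, 0.003], "jaw": 1}, {"dp": [0.5, -2, 60], "angular": [0.001, 0.002, 0.003], "jaw": 1}, {"dp": [0.5, -2, 60], "angular": [0.001, 0.002, 0.003], "jaw": 1}, {"dp": [0.5, -2, 60], "angular": [0.001, 0.002, 0.003], "jaw": 1}, {"dp": [0.5, -2, 60], "angular": [0.001, 0.002, 0.003], "jaw": 1}, {"dp": [0.5, -2, 60], "angular": [0.001, 0.002, 0.003], "jaw": 1}, {"dp": [0.5, -2, 60], "angular": [0.001, 0.002, 0.003], "jaw": 1}], "newtons": 30}}

```text
time_s: 9.15
tool_pos: [0.5847, 0.0573, 0.0813]
tool_rot: [0.133, 0.991, -0.0, -0.002]
force: [-0.4, -0.0, 3.7]
grip_width: 0.229
```

```bash
python3 - <<'E'
from h import *
from bench import bot
s=bot.get_state();print(s["tool_pos"],s["grip_width"],s["force"])
wcap("w6")
E
```

```text
[0.58473263 0.05733967 0.08126724] 0.229028956708142 [-0.43919752 -0.01955106  3.73806708]
```

View pics/w6.png

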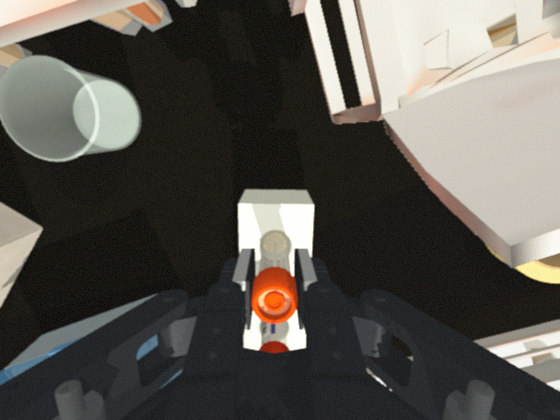

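Cap gripped (opening 0.229 ≈ 20 mm). Lift straight up.

Emit:
{"api": "apply_moves", "payload": {"increments": [{"dp": [0, 0, -10], "angular": [0, 0, 0], "jaw": 1}, {"dp": [0, 0, -25], "angular": [0, 0, 0], "jaw": 1}, {"dp": [0, 0, -50], "angular": [0, 0, 0], "jaw": 1}, {"dp": [0, 0, -80], "angular": [0, 0, 0], "jaw": 1}, {"dp": [0, 0, -110], "angular": [0, 0, 0], "jaw": 1}, {"dp": [0, 0, -140], "angular": [0, 0, 0], "jaw": 1}, {"dp": [0, 0, -170], "angular": [0, 0, 0], "jaw": 1}, {"dp": [0, 0, -200], "angular": [0, 0, 0], "jaw": 1}, {"dp": [0, 0, -220], "angular": [0, 0, 0], "jaw": 1}, {"dp": [0, 0, -220], "angular": [0, 0, 0], "jaw": 1}, {"dp": [0, 0, -220], "angular": [0, 0, 0], "jaw": 1}, {"dp": [0, 0, -220], "angular": [0, 0, 0], "jaw": 1}]}}

```text
time_s: 10.2
tool_pos: [0.5845, 0.0573, 0.2999]
tool_rot: [0.133, 0.991, -0.0, -0.004]
force: [-0.2, 0.5, -0.5]
grip_width: 0.228
```

```bash
cat >> h.py <<'E'
CH2=np.array([0.5600,-0.2982,0]);YAW2=-0.8905
RC=R.from_euler("z",YAW2).as_matrix();t22=np.radians(22)
RP=RC@np.column_stack([[np.cos(t22),0,np.sin(t22)],[0,1,0],[-np.sin(t22),0,np.cos(t22)]])
PO=CH2+RC@np.array([-.094,0,.145])
RT=np.column_stack([-RP[:,0],RP[:,1],-RP[:,2]])
def port(x,y,z): return PO+RP@(np.array([x,y,z])/1e3)
E
python3 - <<'E'
from h import *
from bench import bot
s=bot.get_state();print(s["tool_pos"],s["grip_width"],s["joint_positions"].round(2))
print(PO,port(2,0,135),np.linalg.det(RT))
wcap("w7")
for n in ["scene","top"]:
    c=bot.capture(n);cv2.imwrite(f"pics/{n}1.png",c["color"][:,:,::-1])
goto(port(2,0,135),RT)
E
```

```text
[0.58448324 0.05726347 0.29991877] 0.22839180883084984 [-0.27  0.47  0.22  1.51 -0.11  1.19  1.27]
[ 0.5008718  -0.22512568  0.145     ] [ 0.47022734 -0.18725335  0.27091903] 1.0000000000000002
t 10.35 dp [45.3, -266.0, 29.3] ang [0.1148, -0.3786, 0.6161]
```

View pics/w7.png

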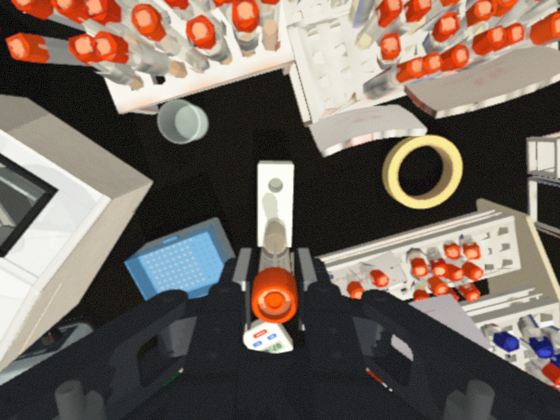

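View pics/scene1.png

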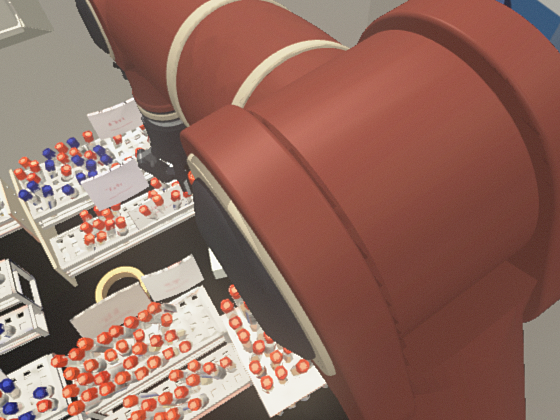

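```bash
python3 - <<'E'
from h import *
c=np.load("w7.npz");Rt=R.from_quat(c["rot"]).as_matrix()
for z in(-30,-14,0,74): print(z,wproj("w7",c["pos"]+Rt@[0,0,z/1e3]))
im=cv2.imread("pics/w7.png");cv2.imwrite("pics/w7z.png",cv2.resize(im[150:350,190:360],None,fx=3,fy=3,interpolation=cv2.INTER_CUBIC))
E
```

```text
-30 [[275.60141241 296.29447968]]
-14 [[275.44595854 277.89599393]]
0 [[275.33526294 264.79479925]]
74 [[274.96914713 221.46376865]]
```

View pics/w7z.png

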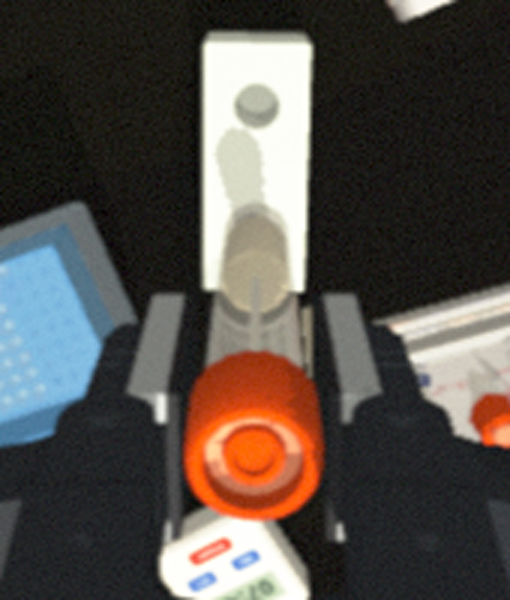

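Emit:
{"api": "apply_moves", "payload": {"increments": [{"dp": [45, -266, 0], "angular": [0.04, -0.13, 0.2], "jaw": 1}, {"dp": [45, -266, 0], "angular": [0.04, -0.13, 0.2], "jaw": 1}, {"dp": [45, -266, 0], "angular": [0.115, -0.379, 0.616], "jaw": 1}, {"dp": [45, -266, 0], "angular": [0.115, -0.379, 0.616], "jaw": 1}, {"dp": [45, -266, 0], "angular": [0.115, -0.379, 0.616], "jaw": 1}, {"dp": [45, -266, 0], "angular": [0.115, -0.379, 0.616], "jaw": 1}, {"dp": [45, -266, 0], "angular": [0.115, -0.379, 0.616], "jaw": 1}, {"dp": [45, -266, 0], "angular": [0.115, -0.379, 0.616], "jaw": 1}, {"dp": [45, -266, 0], "angular": [0.115, -0.379, 0.616], "jaw": 1}, {"dp": [45, -266, 0], "angular": [0.115, -0.379, 0.616], "jaw": 1}, {"dp": [45, -266, 0], "angular": [0.115, -0.379, 0.616], "jaw": 1}, {"dp": [45, -266, 0], "angular": [0.115, -0.379, 0.616], "jaw": 1}, {"dp": [45, -266, 0], "angular": [0.115, -0.379, 0.616], "jaw": 1}]}}

```text
time_s: 11.43
tool_pos: [0.4723, -0.1865, 0.3011]
tool_rot: [0.422, 0.886, -0.081, 0.174]
force: [0.9, 0.2, -1.8]
grip_width: 0.232
```

```bash
python3 - <<'E'
from h import *
from bench import bot
s=bot.get_state();print(s["tool_pos"],s["grip_width"],s["joint_positions"].round(2))
wcap("w8")
goto(port(2,0,135),RT)
c=np.load("w8.npz");Rt=R.from_quat(c["rot"]).as_matrix()
for z in(-30,74): print(z,wproj("w8",c["pos"]+Rt@[0,0,z/1e3]))
print(wproj("w8",[port(a,b,7) for a,b in((43,53),(43,-53),(-43,-53),(-43,53),(35,45),(35,-45),(-35,-45),(-35,45))]).round(1).tolist())
E
```

```text
[ 0.472326   -0.18649412  0.30110916] 0.23184548361716611 [-0.27  0.21  0.56  2.    0.18  0.66  0.82]
t 11.48 dp [12.1, -2.0, 27.7] ang [0.0029, 0.0022, 0.0005]
-30 [[274.98897698 296.36505228]]
74 [[274.76481269 221.3888271 ]]
[[323.4, 224.1], [220.9, 224.1], [216.7, 138.5], [327.5, 138.7], [316.0, 216.7], [228.3, 216.7], [225.4, 147.1], [318.8, 147.2]]
```

View pics/w8.png

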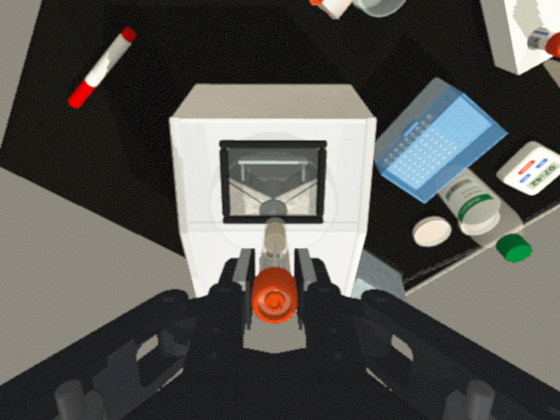

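```bash
python3 - <<'E'
from h import *
P=wproj("w8",[port(a,b,7) for a,b in((43,53),(43,-53),(-43,-53),(-43,53),(35,45),(35,-45),(-35,-45),(-35,45))])
c=np.load("w8.npz");Rt=R.from_quat(c["rot"]).as_matrix()
Q=wproj("w8",[c["pos"]+Rt@[0,0,z/1e3] for z in(-30,74)])
im=cv2.imread("pics/w8.png")[120:340,180:380];im=cv2.resize(im,None,fx=3,fy=3,interpolation=cv2.INTER_CUBIC)[:600]
for i,p in enumerate(np.vstack([P,Q])): cv2.circle(im,(int((p[0]-180)*3),int((p[1]-120)*3)),3,(0,255,0) if i<8 else (255,0,255),-1)
cv2.imwrite("pics/w8z.png",im)
E
```

```text
(no output)
```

View pics/w8z.png

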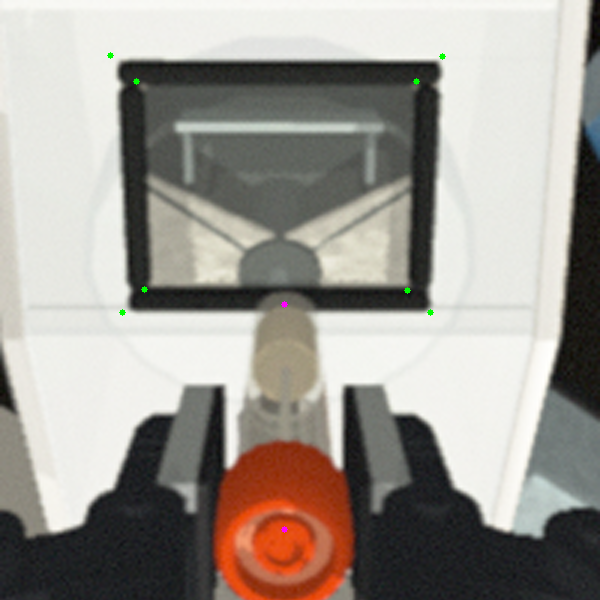

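```bash
python3 - <<'E'
from h import *
goto(port(0,1,135),RT);goto(port(0,1,92),RT)
E
```

```text
t 11.48 dp [14.1, -1.0, 27.7] ang [0.0029, 0.0022, 0.0005]
t 11.48 dp [14.2, -1.1, 70.7] ang [0.0029, 0.0022, 0.0005]
```

Emit:
{"api": "apply_moves", "payload": {"increments": [{"dp": [14, -1, 10], "angular": [0.003, 0.002, 0], "jaw": 1}, {"dp": [14, -1, 25], "angular": [0.003, 0.002, 0], "jaw": 1}, {"dp": [14, -1, 40], "angular": [0.003, 0.002, 0], "jaw": 1}, {"dp": [14, -1, 55], "angular": [0.003, 0.002, 0], "jaw": 1}, {"dp": [14, -1, 71], "angular": [0.003, 0.002, 0], "jaw": 1}, {"dp": [14, -1, 71], "angular": [0.003, 0.002, 0], "jaw": 1}, {"dp": [14, -1, 71], "angular": [0.003, 0.002, 0], "jaw": 1}, {"dp": [14, -1, 71], "angular": [0.003, 0.002, 0], "jaw": 1}, {"dp": [14, -1, 71], "angular": [0.003, 0.002, 0], "jaw": 1}, {"dp": [14, -1, 71], "angular": [0.003, 0.002, 0], "jaw": 1}]}}

```text
time_s: 12.32
tool_pos: [0.4802, -0.1984, 0.2313]
tool_rot: [0.423, 0.886, -0.082, 0.173]
force: [0.1, 0.6, 0.1]
grip_width: 0.227
```

```bash
python3 - <<'E'
from h import *
wcap("w9")
goto(port(0,1,92),RT)
P=wproj("w9",[port(a,b,7) for a,b in((43,53),(43,-53),(-43,-53),(-43,53),(35,45),(35,-45),(-35,-45),(-35,45))])
c=np.load("w9.npz");Rt=R.from_quat(c["rot"]).as_matrix()
Q=wproj("w9",[c["pos"]+Rt@[0,0,z/1e3] for z in(-30,74)])
im=cv2.imread("pics/w9.png")[120:340,180:380];im=cv2.resize(im,None,fx=3,fy=3,interpolation=cv2.INTER_CUBIC)[:600]
for i,p in enumerate(np.vstack([P,Q])): cv2.circle(im,(int((p[0]-180)*3),int((p[1]-120)*3)),3,(0,255,0) if i<8 else (255,0,255),-1)
cv2.imwrite("pics/w9z.png",im)
from bench import bot
for n in ["scene","top"]:
    k=bot.capture(n);cv2.imwrite(f"pics/{n}2.png",k["color"][:,:,::-1])
E
```

```text
t 12.37 dp [0.9, 0.3, 0.5] ang [0.0011, 0.0013, -0.0011]
```

View pics/w9z.png

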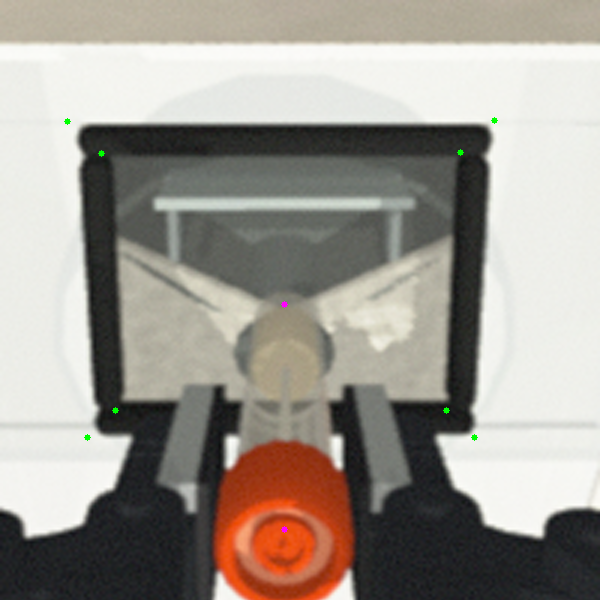

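View pics/top2.png

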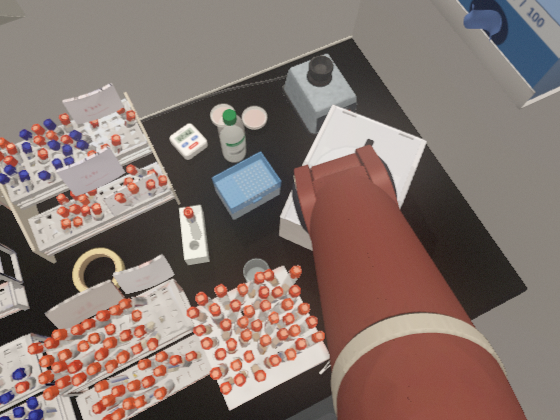

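Emit:
{"api": "apply_moves", "payload": {"increments": [{"dp": [1, 0, 8], "angular": [0.001, 0.03, -0.001], "jaw": 1}, {"dp": [1, 0, 16], "angular": [0.001, 0.03, -0.001], "jaw": 1}, {"dp": [1, 0, 24], "angular": [0.001, 0.03, -0.001], "jaw": 1}, {"dp": [1, 0, 32], "angular": [0.001, 0.03, -0.001], "jaw": 1}, {"dp": [1, 0, 40], "angular": [0.001, 0.03, -0.001], "jaw": 1}, {"dp": [1, 0, 48], "angular": [0.001, 0.03, -0.001], "jaw": 1}, {"dp": [1, 0, 56], "angular": [0.001, 0.03, -0.001], "jaw": 1}, {"dp": [1, 0, 64], "angular": [0.001, 0.03, -0.001], "jaw": 1}, {"dp": [1, 0, 72], "angular": [0.001, 0.03, -0.001], "jaw": 1}, {"dp": [1, 0, 78], "angular": [0.001, 0.03, -0.001], "jaw": 1}, {"dp": [1, 0, 78], "angular": [0.001, 0.03, -0.001], "jaw": 1}, {"dp": [1, 0, 78], "angular": [0.001, 0.03, -0.001], "jaw": 1}, {"dp": [1, 0, 78], "angular": [0.001, 0.03, -0.001], "jaw": 1}]}}

```text
time_s: 13.55
tool_pos: [0.4977, -0.2207, 0.1578]
tool_rot: [0.424, 0.888, -0.076, 0.159]
force: [-0.2, -0.1, -0.7]
grip_width: 0.232
```

```bash
python3 - <<'E'
from h import *
from bench import bot
s=bot.get_state();print(s["force"],s["grip_width"])
print((RP.T@(s["tool_pos"]-PO)*1e3).round(1))
wcap("w10")
goto(port(0,1,-29),RT)
im=cv2.imread("pics/w10.png")[100:340,160:390];cv2.imwrite("pics/w10z.png",cv2.resize(im,None,fx=2.5,fy=2.5,interpolation=cv2.INTER_CUBIC))
E
```

```text
[-0.22221602 -0.08204175 -0.65442808] 0.2321909987610245
[-0.3  0.3 13.9]
t 13.6 dp [-1.5, 0.7, 43.1] ang [-0.0008, -0.0291, -0.0002]
```

View pics/w10z.png

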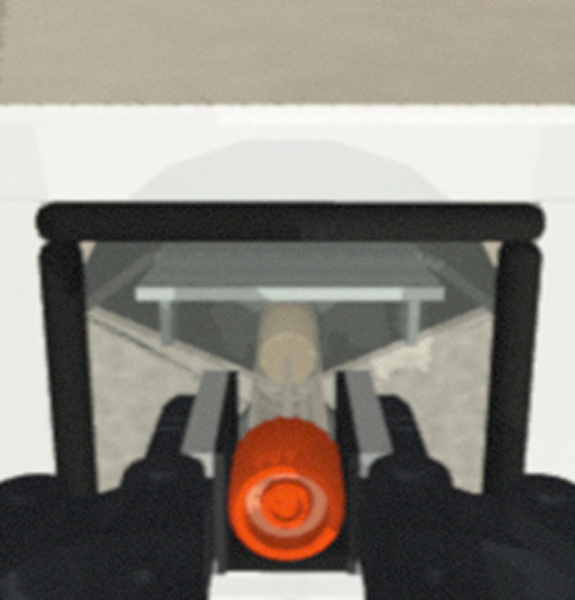

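Emit:
{"api": "apply_moves", "payload": {"increments": [{"dp": [0, 0.5, 6], "angular": [0, 0, 0], "jaw": 1}, {"dp": [-0.5, 0.5, 12], "angular": [0, 0, 0], "jaw": 1}, {"dp": [-0.5, 0.7, 18], "angular": [0, 0, 0], "jaw": 1}, {"dp": [-1, 0.7, 24], "angular": [0, 0, 0], "jaw": 1}, {"dp": [-1, 0.7, 30], "angular": [0, 0, 0], "jaw": 1}, {"dp": [-1.5, 0.7, 36], "angular": [0, 0, 0], "jaw": 1}, {"dp": [-1.5, 0.7, 41], "angular": [0, 0, 0], "jaw": 1}, {"dp": [-1.5, 0.7, 41], "angular": [0, 0, 0], "jaw": 1}, {"dp": [-1.5, 0.7, 41], "angular": [0, 0, 0], "jaw": 1}, {"dp": [-1.5, 0.7, 41], "angular": [0, 0, 0], "jaw": 1}]}}

```text
time_s: 14.43
tool_pos: [0.5079, -0.2324, 0.1197]
tool_rot: [0.424, 0.888, -0.076, 0.159]
force: [0.3, 0.9, 0.2]
grip_width: 0.23
```

```bash
python3 - <<'E'
from h import *
from bench import bot
s=bot.get_state();print(s["force"],s["grip_width"])
print((RP.T@(s["tool_pos"]-PO)*1e3).round(1))
wcap("w11")
im=cv2.imread("pics/w11.png")[100:340,130:420];cv2.imwrite("pics/w11z.png",cv2.resize(im,None,fx=2.5,fy=2.5,interpolation=cv2.INTER_CUBIC))
E
```

```text
[0.342724   0.88815851 0.16604452] 0.23007950202793942
[ -0.1   0.9 -27.2]
```

View pics/w11z.png

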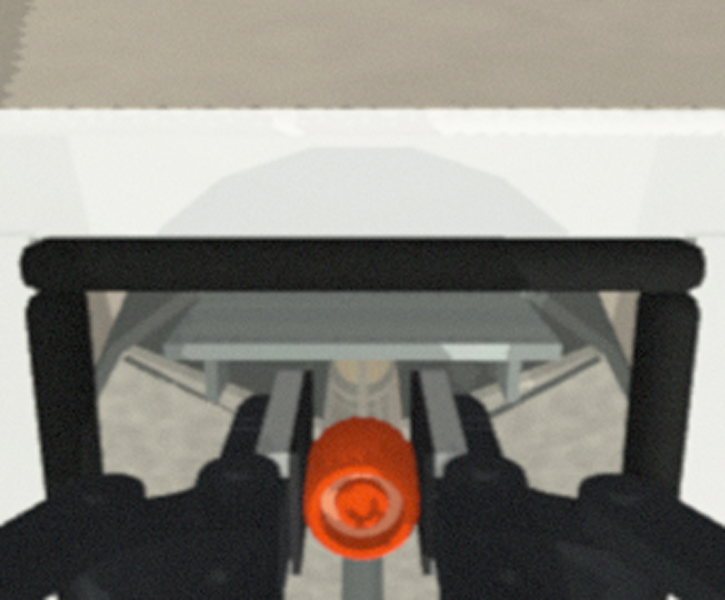

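Emit:
{"api": "apply_moves", "payload": {"increments": [{"dp": [0, 0, 0], "angular": [0, 0, 0], "jaw": 0.36}, {"dp": [0, 0, 0], "angular": [0, 0, 0], "jaw": 0.36}, {"dp": [0, 0, 0], "angular": [0, 0, 0], "jaw": 0.36}, {"dp": [0, 0, 0], "angular": [0, 0, 0], "jaw": 0.36}, {"dp": [0, 0, 0], "angular": [0, 0, 0], "jaw": 0.36}, {"dp": [0, 0, 0], "angular": [0, 0, 0], "jaw": 0.36}, {"dp": [0, 0, 0], "angular": [0, 0, 0], "jaw": 0.36}, {"dp": [0, 0, 0], "angular": [0, 0, 0], "jaw": 0.36}]}}

```text
time_s: 15.15
tool_pos: [0.5078, -0.2323, 0.1197]
tool_rot: [0.424, 0.888, -0.076, 0.159]
force: [0.2, -0.4, 0.7]
grip_width: 0.318
```

```bash
python3 - <<'E'
from h import *
from bench import bot
s=bot.get_state();print(s["force"],s["grip_width"])
print((RP.T@(s["tool_pos"]-PO)*1e3).round(1))
wcap("w12")
im=cv2.imread("pics/w12.png")[100:340,130:420];cv2.imwrite("pics/w12z.png",cv2.resize(im,None,fx=2.5,fy=2.5,interpolation=cv2.INTER_CUBIC))
E
```

```text
[ 0.22257327 -0.44779738  0.703021  ] 0.31843920931604114
[ -0.2   0.9 -27.2]
```

View pics/w12z.png

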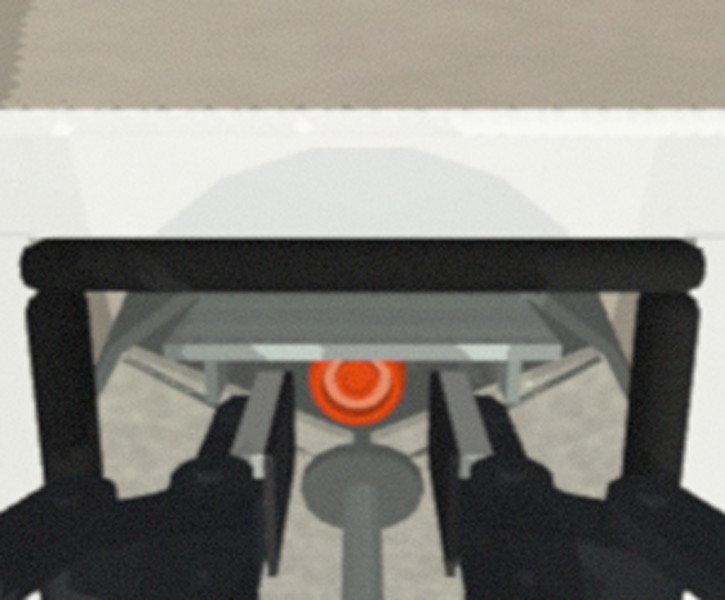

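The tube has slid down, with its cap seen at (357,380) in the crop, past the fingers. Now withdraw along the port axis.

Emit:
{"api": "apply_moves", "payload": {"increments": [{"dp": [0, 0, -8], "angular": [0, 0, 0], "jaw": 0.36}, {"dp": [0.5, 0, -18], "angular": [0, 0, 0], "jaw": 0.36}, {"dp": [1, 0, -30], "angular": [0, 0, 0], "jaw": 0.36}, {"dp": [1, 0, -45], "angular": [0, 0, 0], "jaw": 0.36}, {"dp": [2, 0, -65], "angular": [0, 0, 0], "jaw": 0.36}, {"dp": [3, 0, -95], "angular": [0, 0, 0], "jaw": 0.36}, {"dp": [4, 0, -130], "angular": [0, 0, 0], "jaw": 0.36}, {"dp": [4, 0, -160], "angular": [0, 0, 0], "jaw": 0.36}, {"dp": [4, 0, -160], "angular": [0, 0, 0], "jaw": 0.36}, {"dp": [4, 0, -160], "angular": [0, 0, 0], "jaw": 0.36}, {"dp": [4, 0, -160], "angular": [0, 0, 0], "jaw": 0.36}, {"dp": [4, 0, -160], "angular": [0, 0, 0], "jaw": 0.36}]}}

```text
time_s: 16.2
tool_pos: [0.4699, -0.1861, 0.2674]
tool_rot: [0.424, 0.888, -0.077, 0.158]
force: [0.3, 0.1, -0.3]
grip_width: 0.322
```

```bash
python3 - <<'E'
from h import *
from bench import bot
s=bot.get_state();print(s["force"],s["tool_pos"],s["time_s"])
wcap("w13")
im=cv2.imread("pics/w13.png")[90:330,140:420];cv2.imwrite("pics/w13z.png",cv2.resize(im,None,fx=2.5,fy=2.5,interpolation=cv2.INTER_CUBIC))
E
```

```text
[ 0.32431265  0.1200128  -0.28173607] [ 0.46993575 -0.1860645   0.26740722] 16.2
```

View pics/w13z.png

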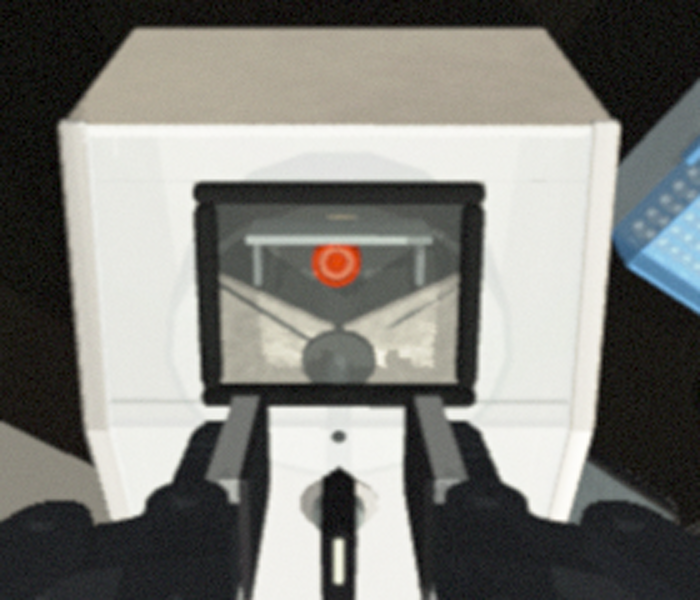

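Emit:
{"api": "apply_moves", "payload": {"increments": [{"dp": [0, 0, -40], "angular": [0, 0, 0], "jaw": 0.36}, {"dp": [0, 0, -60], "angular": [0, 0, 0], "jaw": 0.36}, {"dp": [60, 60, -60], "angular": [0, 0, 0], "jaw": 0.36}, {"dp": [60, 120, -60], "angular": [0, 0, 0], "jaw": 0.36}, {"dp": [60, 150, -60], "angular": [0, 0, 0], "jaw": 0.36}, {"dp": [60, 150, -60], "angular": [0, 0, 0], "jaw": 0.36}, {"dp": [60, 150, -60], "angular": [0, 0, 0], "jaw": 0.36}, {"dp": [60, 150, -60], "angular": [0, 0, 0], "jaw": 0.36}, {"dp": [60, 150, -60], "angular": [0, 0, 0], "jaw": 0.36}]}}

```text
time_s: 17.0
tool_pos: [0.5382, -0.033, 0.3023]
tool_rot: [0.424, 0.888, -0.078, 0.158]
force: [-0.8, -0.1, 1.7]
grip_width: 0.315
```

```bash
python3 - <<'E'
from h import *
from bench import bot
s=bot.get_state();print(s["force"],s["tool_pos"],s["time_s"])
wcap("w14")
k=bot.capture("top");cv2.imwrite("pics/top3.png",k["color"][:,:,::-1])
a=cv2.imread("pics/top3.png");b=cv2.imread("pics/w14.png");cv2.imwrite("pics/c3.png",np.hstack([a[80:290,270:450],b[:210,:]]))
for z in(.10,.11,.12): print(z)
E
```

```text
[-0.80011424 -0.12232991  1.74696744] [ 0.53821612 -0.03297246  0.30232909] 17.0
0.1
0.11
0.12
```

View pics/top3.png

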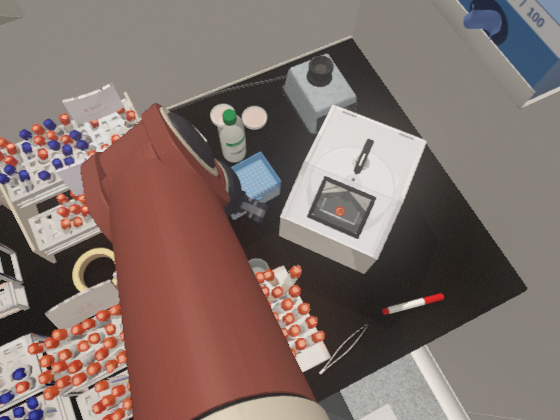

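View pics/w14.png

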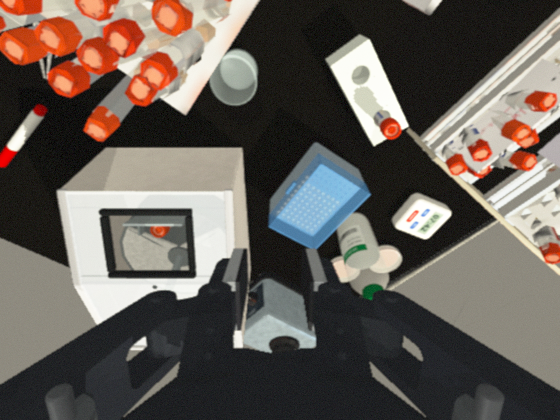

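```bash
python3 - <<'E'
from h import *
L=[ray("top",(340,211)),wray("w13",(274.4,195.2)),wray("w14",(159,231))]
A=np.zeros((3,3));r=np.zeros(3)
for o,d in L:
    d=d/np.linalg.norm(d);M=np.eye(3)-np.outer(d,d);A+=M;r+=M@o
x=np.linalg.solve(A,r);print("cap top",x,"port frame mm",(RP.T@(x-PO)*1e3).round(1))
f=x-RP[:,2]*.104;bay=CH2+RC@np.array([-.052,0,.015]);print("foot est",f,"bay",bay)
from bench import bot
bot.hand_in()
E
```

```text
cap top [ 0.50511143 -0.2296011   0.1143862 ] port frame mm [ -5.8   0.5 -30.7]
foot est [ 0.52961761 -0.25988737  0.01795908] bay [ 0.52729078 -0.25777591  0.015     ]
the job is handed in; nothing more can be done
```

I turned the knob about 0.76 rad so its nose lines up with the index dot and port. I then took the taller tube by its cap, passed it foot first through the port at 22° and let it slide down the chute into the open bay. The job was handed in at about 17 s of the 54 s allowed.

**Tube position:** my last check located the cap in three views, about 31 mm past the port's outer face. That puts the foot at about 18 mm above the bench and 3 mm from the bay centre, assuming the tube lies along the port's axis.

**Other checks:**
- **Knob:** it still pointed at the dot in the pictures after the tube was released.
- **Short tube:** still in the rack, as seen after I withdrew.
- **Contact:** the wrist force stayed near zero in the readings after each move in and out of the port, and the fingers were clear of everything when I handed in.

**Disagreements:**
- **Starting angle of the knob:** estimates differed, 0.80 rad from the fixed cameras and 0.74 from the wrist. This did not matter because I turned to the chamber's own axis.
- **Chamber height:** one wrist-camera fit put the chamber about 10 mm lower than its stated height. I kept the stated height, and it held up during the insertion.
- **Tube in the gripper:** it sat about 2 mm off centre and about 2° tilted. I allowed for that before inserting it.

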